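# Tip the square tube down into its welding fixture

### The job

Push the standing square tube over, towards the upright stop plate at the end of the fixture, so that it lies flat in the channel between the rails, then push it along the channel until the end that was on top butts against the stop plate. Only push it with the fingers: do not pick it up or lift it, and leave the other loose things on the bench where they are.

Things in the scene. Friction and masses are not known exactly. Their poses are not given: they have to be found in the camera images.
- tube: the workpiece: loose square steel tube, bare light grey, 40 x 40 mm, 3 mm wall, ends open, 130 mm long, 0.3 to 0.57 kg. It starts standing on end near the middle of the fixture's channel, sides nearly parallel to the rails. Origin: centre of the end it starts standing on; z runs along the tube to the other (upper) end. It falls over by itself once leaned about 17 degrees
- tube_top (a point): centre of the tube's upper end face (130 mm from the origin along the tube's z)
- tube_mid (a point): middle of the tube, on its axis (65 mm from either end): 75 mm above the bench when it stands in the channel, 30 mm when it lies flat there
- tube_foot (a point): centre of the end face on which the tube starts standing; pushing the lying tube along the channel takes 3 to 13 N
- fixture: dark steel fixture fixed to the bench, roughly crossways to the robot: plate 450 x 120 x 10 mm. Origin: centre of its underside, on the bench; x along the channel, z up. Channel floor 10 mm above the bench; rails 340 mm long leave a channel 50 mm wide, centred on y = 0, flaring to about 70 mm at their tops, 33 mm above the bench. The stop plate is at either the +x or the -x end
- stop: the stop: upright bare steel plate across one end of the channel, 12 mm thick, 76 mm wide, 50 mm tall (top 60 mm above the bench), 205 mm from the fixture's origin. Origin: centre of its underside, 10 mm above the bench; x along the channel, its faces 6 mm either side of the origin. The opposite end has only a low bar, 8 mm tall
- offcut: short offcut of the same square tube, 40 x 40 x 55 mm, standing on the bench beyond the fixture. Origin: on its underside. To be left alone
- magnet: red triangular welding magnet, about 75 x 60 x 16 mm, lying flat on the near side of the fixture. Origin: on its underside. To be left alone
- chip_hammer: chipping hammer with a coiled spring handle, 270 mm long, 25 mm high, lying on the right of the bench. Origin: on its underside. To be left alone
- wire_brush: wire brush with a wooden handle, 280 mm long, 29 mm high, lying on its bristles at the back. Origin: on its underside. To be left alone
- spray_can: grey can, 60 mm across, 170 mm tall, standing at the back left. Origin: on its underside. To be left alone
- g_clamp: blue G-clamp, about 200 x 140 x 16 mm, lying on the left of the bench. Origin: on its underside. To be left alone
Things that resemble listed ones, but are neither listed nor needed, are in the scene too. Leave any green, pink or purple look-alike of the tube alone.

How it is judged:
On the way:
1. the tube lies flat in the channel, its upper end towards the stop (angle between tube's own z axis and vertical between 1.5 and 1.64 rad and height (world z) of tube_mid between 0.025 and 0.035 m and y of tube_mid in the frame of fixture between -0.015 and 0.015 m and x of tube_top in the frame of stop between -0.12 and 0.12 m), for 0.2 s.
At the end, for the whole second after the job is handed in: The tube lies flat on the channel floor between the rails (within 4 degrees of level, its middle within 5 mm of 30 mm above the bench and within 15 mm of the channel's centre line, within 0.12 rad of the channel's direction), the end that was on top within 4.5 mm of the stop plate's face, at rest (angle between tube's own z axis and vertical between 1.5 and 1.64 rad and height (world z) of tube_mid between 0.025 and 0.035 m and y of tube_mid in the frame of fixture between -0.015 and 0.015 m and x of tube_top in the frame of stop between -0.0105 and 0.0105 m and y of tube_top in the frame of stop between -0.015 and 0.015 m and angle between the z axis of tube and the x axis of fixture, either way round below 0.12 rad and linear speed of tube below 0.01 m/s); the robot touches nothing.
It fails at once if the tube is lifted or carried (height (world z) of tube_mid above 0.092 m or (angle between tube's own z axis and vertical above 1.3 rad and height (world z) of tube_mid above 0.06 m)).
It fails at once if another loose thing on the bench is moved by more than 20 mm (distance of any of offcut, magnet, chip_hammer, wire_brush, spray_can, g_clamp from where it was at the start of the episode above 0.02 m).
It also fails if it takes over 40 s, if anything falls off the work surface, if the arm or the gripper's body presses on something with over 40 N, if the wrist force passes 120 N, or if a joint passes its speed limit or range.

### The arm

A 7-joint arm with a two-finger parallel gripper is mounted at the origin on the work surface. World frame = base frame: x ahead of the robot, y to its left, z up, the work surface at z = 0. Lengths are in m, angles in rad, forces in N, time in s.
With the tool pointing down it reaches from about 0.4 to 0.875 m from the base axis. Payload 19.3 kg.
Tool frame: the origin (TCP) lies between the finger pads; the fingertips stand 17 mm ahead of it and the grasp point (between the pads) lies 2 mm behind it (bot.finger_overhang is the distance from the TCP to the fingertips, in m); z points along the fingers, y is the line along which they close (so a half turn about z gives the same grasp; the last joint's range is limited). The gripper opens to 85 mm and grips with 20 to 120 N. Pads are 22 mm wide; open, the fingers measure 114 mm over their backs; the gripper's body (76 mm by 85 mm) begins 54 mm behind the grasp point. The pads swing forward as they close: fully open they stand 13 mm farther back than shut.
Start: joints at [-1.251, 0.521, -0.036, 1.599, 0.021, 1.021, -0.113], TCP at [0.238, 0.578, 0.248] pointing down, gripper open.
Joint ranges: [-2.91, 2.91], [-0.3, 2.13], [-1.5, 1.42], [0.17, 2.43], [-1.26, 4.41], [0.16, 1.93], [-2.52, 2.52]. Speed limits (rad/s): [1.89, 1.89, 2.39, 2.39, 3.01, 3.01, 3.01].

### API

Orientations are given as [roll, pitch, yaw] about the fixed x, y, z axes, in that order (R = Rz(yaw) Ry(pitch) Rx(roll)).
In Python, from workcell import observe, grab_frame, bot gives the robot as it stands.
- The arm moves only by the shell command python3 -m crank 'ROWS' [FORCE]. ROWS is a JSON object of lists of equal length, an entry for each row: "linear": the shift along the world's x, y, z each as a share of 0.25 m, from -1 to 1, a list of three; "delta_rot": the turn, a rotation vector about the world's x, y, z each as a share of 30 degrees, from -1 to 1, a list of three; "fingers": the opening, from -1 (shut) to 1 (fully open). In form: {"linear": [[dx, dy, dz], ...], "delta_rot": [[rx, ry, rz], ...], "fingers": [fingers, ...]}. A call has 1 to 5 rows; each row is the pose to reach, as a shift and turn from the pose commanded when the call began; what a row does not reach only later rows make up. A row lasts 1/10 s, in which the tool goes at most 50 mm and 8.59 degrees, less where a joint would pass 70% of its speed; a pose out of reach is approached as far as the arm can. A call with a number of a shift or a turn outside -1 to 1 is refused whole. A call with a gripper value outside its range is refused whole. The fingers move at their own pace and stop on an object; FORCE is the grip in N (left out, the last holds). Time passes only in rows, so rows that repeat a pose let the fingers close. It gives the time, the measured TCP pose, the force, the opening and the grip force at its end, in the units of the state.
- observe(): the state, without advancing time (a new reading comes with each control period).
- grab_frame(name): name is "side" or "top"; returns a dict with "image" (480x640x3 uint8, red, green, blue), "mtx" (3x3 intrinsics, pixels), "xyz" and "orientation" of the camera in the world. Camera axes: x right, y down, z forward; pixel columns grow to the right and rows downward; lengths in m; the calibration is good to about 2 mm. A picture is of the moment at which its call begins. There is no depth.
- bot.job_done(): hands the job in; it is judged then, once.
The state is a dict: "clock": time; "qpos": joint angles; "qd": joint speeds; "joint_efforts": joint torques, N m; "position": TCP position; "tool_rot": TCP orientation; "force": force on the tool from outside, world axes, zero at the start; "moment": the same for the moment, N m; "grip_width": finger opening in m; "finger_force": force on a finger pad.
Only numpy, scipy, OpenCV 4.12 (cv2) and the standard library are available. Lean on these libraries where they do the work, as an engineer would, in place of code of your own. Each camera call takes 0.05 s, during which the arm holds its last target. There are 200 camera calls.

## Working session

There is one attempt and no reset: what is moved stays moved. The work goes in short steps, Python scripts to look and compute and a shell command to move; the robot and the scene stay as the last step left them, time stands still between calls to the robot, and variables do not carry over. Pictures are saved under pics/ and viewed, at most 10 in all, crops included, and the job is handed in when it is done.

```bash
mkdir -p pics; python3 - <<'E'
from workcell import observe, grab_frame, bot
import cv2
for n in("side","top"):
    f=grab_frame(n); cv2.imwrite(f"pics/{n}0.png",f["image"][:,:,::-1]); print(n,f["mtx"],f["xyz"],f["orientation"])
s=observe();print({k:s[k] for k in("clock","position","tool_rot","force","grip_width")})
E
```

```text
side [[599.51436533   0.         324.20102113]
 [  0.         599.51436533 253.26120415]
 [  0.           0.           1.        ]] [ 0.34776734 -1.04205338  1.04405125] [-2.27909817 -0.00733294 -0.19832028]
top [[480.85102618   0.         315.62217062]
 [  0.         480.85102618 242.40782189]
 [  0.           0.           1.        ]] [ 0.39950029 -0.0076577   1.27089987] [-2.99673249  0.01116486 -1.59796593]
{'clock': 0.1, 'position': array([0.23741779, 0.57787338, 0.24781411]), 'tool_rot': array([-3.14062895e+00,  5.17773148e-05,  2.75176263e+00]), 'force': array([-0.09984443,  0.07610698,  0.24479752]), 'grip_width': 0.08515394680166219}
```

View pics/side0.png

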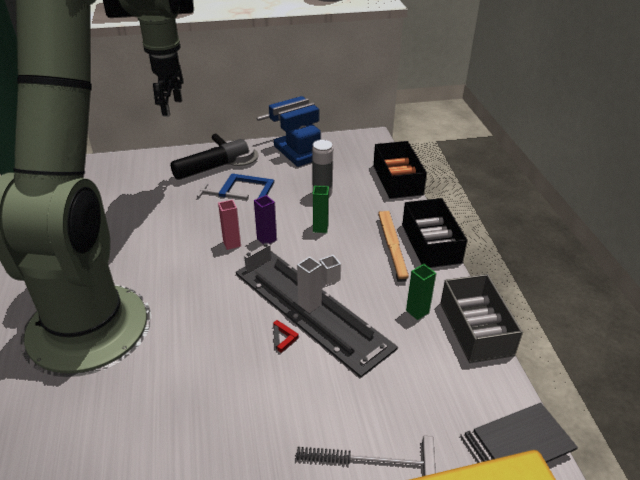

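View pics/top0.png

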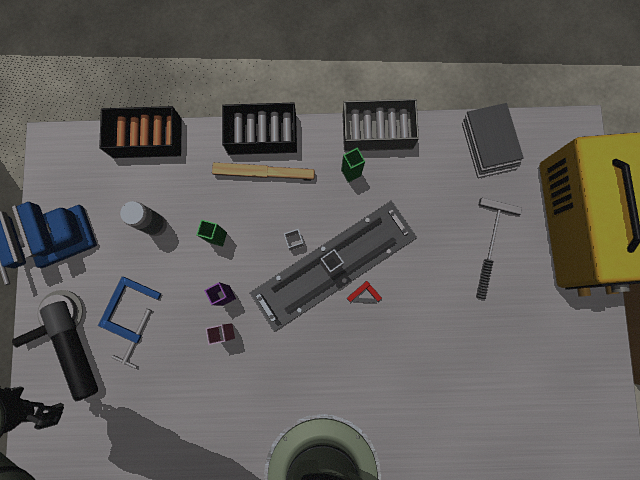

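The side view shows the tube standing at about (310,285) and the upright stop at (258,257). In the top view the tube's top is at (332,261) and the stop at (265,307). The stop is therefore at the left/near end, with the low bar at (400,221). I'll zoom in on both.

```bash
python3 - <<'E'
import cv2,numpy as np
t=cv2.imread("pics/top0.png");s=cv2.imread("pics/side0.png")
cv2.imwrite("pics/tz.png",cv2.resize(t[195:335,240:425],None,fx=4,fy=4,interpolation=cv2.INTER_CUBIC))
cv2.imwrite("pics/sz.png",cv2.resize(s[235:380,230:405],None,fx=4,fy=4,interpolation=cv2.INTER_CUBIC))
E
```

```text
(no output)
```

View pics/tz.png

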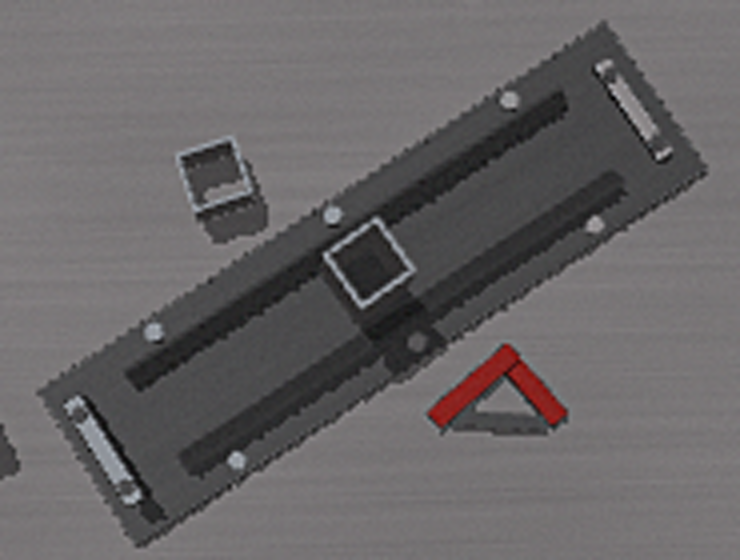

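View pics/sz.png

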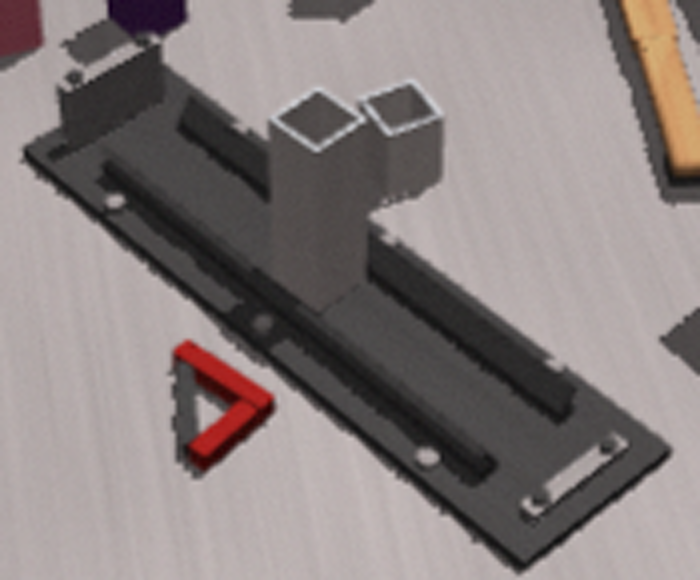

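In the top crop the fixture corners are (605,22), (708,172), (138,547) and (40,392). The tube-top corners are (376,218), (415,268), (363,307) and (323,257), and the stop top runs (76,400) to (132,500). In the side crop the tube-top corners are (318,88), (365,120), (318,150) and (270,122), and the low bar is at the lower right.

```bash
cat >h.py <<'E'
import numpy as np
from scipy.spatial.transform import Rotation as R
K={"side":(599.514,324.201,253.261,[0.34776734,-1.04205338,1.04405125],[-2.27909817,-0.00733294,-0.19832028]),
"top":(480.851,315.622,242.408,[0.39950029,-0.0076577,1.27089987],[-2.99673249,0.01116486,-1.59796593])}
def ray(n,p):
    f,cx,cy,o,e=K[n]; d=R.from_euler("xyz",e).apply([(p[0]-cx)/f,(p[1]-cy)/f,1]); return np.array(o),d
def onz(n,p,z):
    o,d=ray(n,p); return o+d*(z-o[2])/d[2]
def tri(a,b):
    (o,d),(p,e)=ray("top",a),ray("side",b); k=np.linalg.lstsq(np.c_[d,-e],p-o,rcond=None)[0]
    x,y=o+d*k[0],p+e*k[1]; return (x+y)/2,np.linalg.norm(x-y)
T=lambda c:(239.6+c[0]/4,194.6+c[1]/4)
S=lambda c:(229.6+c[0]/4,234.6+c[1]/4)
E
python3 - <<'E'
from h import *
np.set_printoptions(precision=4,suppress=True)
c=[onz("top",T(p),.01) for p in [(605,22),(708,172),(138,547),(40,392)]]
o=np.mean(c,0); ax=(c[2]+c[3]-c[0]-c[1])[:2]; L=np.linalg.norm(ax)/2; ax/=np.linalg.norm(ax)
print("fix",o,"len",L,"axis to stop",ax,"ang",np.degrees(np.arctan2(ax[1],ax[0])))
sc=[onz("side",S(p),.01) for p in [(668,450),(522,562),(28,152)]]; print("side corners",sc, "top",c)
t=[tri(T(a),S(b)) for a,b in zip([(376,218),(415,268),(363,307),(323,257)],[(365,120),(318,150),(270,122),(318,88)])]
for a in t:print(a)
m=np.mean([a[0] for a in t],0);print("tube top",m)
n=np.array([-ax[1],ax[0]])
print("tube rel fixture along/across",(m-o)[:2]@ax,(m-o)[:2]@n)
e=t[1][0]-t[2][0];print("tube edges deg",np.degrees(np.arctan2(e[1],e[0])))
st=np.mean([onz("top",T(p),.06) for p in[(76,400),(132,500)]],0);print("stop top",st,(st-o)[:2]@ax,(st-o)[:2]@n)
off=np.mean([onz("top",T(p),.055) for p in[(180,155),(233,138),(250,198),(197,215)]],0);print("offcut",off,(off-o)[:2]@ax,(off-o)[:2]@n)
for p in[(428,415),(508,345),(567,412)]:
    q=onz("top",T(p),.016);print("mag",q,(q-o)[:2]@ax,(q-o)[:2]@n)
E
```

```text
fix [ 0.5231 -0.0442  0.01  ] len 0.447737824168306 axis to stop [-0.5254  0.8509] ang 121.6945044853978
side corners [array([ 0.6888, -0.208 ,  0.01  ]), array([ 0.5895, -0.2682,  0.01  ]), array([0.3586, 0.1078, 0.01  ])] top [array([ 0.6925, -0.2032,  0.01  ]), array([ 0.5889, -0.2662,  0.01  ]), array([0.3548, 0.1149, 0.01  ]), array([0.4562, 0.1776, 0.01  ])]
(array([ 0.5479, -0.0418,  0.1363]), np.float64(0.00021481094012845706))
(array([ 0.517 , -0.0638,  0.1383]), np.float64(0.0006426863788906763))
(array([ 0.4949, -0.0324,  0.1355]), np.float64(0.0007370855271872989))
(array([ 0.526 , -0.0097,  0.1365]), np.float64(0.0008629705804755405))
tube top [ 0.5214 -0.0369  0.1366]
tube rel fixture along/across 0.007094190227931212 -0.002434124487240712
tube edges deg -54.93241627156383
stop top [0.4169 0.1305 0.06  ] 0.20449809571173563 -0.0014293466073147234
offcut [0.5884 0.0578 0.055 ] 0.05252477368748183 -0.10919064838225667
mag [ 0.4341 -0.0749  0.016 ] 0.02065127372531382 0.09182397599298332
mag [ 0.4779 -0.1286  0.016 ] -0.04804706390802345 0.08273651026071221
mag [ 0.4336 -0.1649  0.016 ] -0.05562887930978201 0.1395642620033396
```

Both views agree. The tube top comes out at 137 mm (140 expected), the fixture 448 mm long (450 expected), and the stop 204 mm along (205 expected). The direction to the stop is (-0.525, 0.851). Next I move to the far side of the tube, shut the fingers and turn about -36°.

```bash
python3 -m crank '{"linear":[[0.42,-0.88,0],[0.42,-0.88,0],[0.42,-0.88,0],[0.42,-0.88,0],[0.42,-0.88,0]],"delta_rot":[[0,0,-0.66],[0,0,-0.66],[0,0,-0.66],[0,0,-0.66],[0,0,-0.66]],"fingers":[-1,-1,-1,-1,-1]}' 60
python3 -m crank '{"linear":[[0.42,-0.88,0],[0.42,-0.88,0],[0.42,-0.88,0],[0.42,-0.88,0],[0.42,-0.88,0]],"delta_rot":[[0,0,-0.54],[0,0,-0.54],[0,0,-0.54],[0,0,-0.54],[0,0,-0.54]],"fingers":[-1,-1,-1,-1,-1]}'
```

```text
clock: 0.6
position: [0.3431, 0.3557, 0.2482]
tool_rot: [-3.141, 0.0, 2.405]
force: [1.0, 0.1, 0.1]
grip_width: 0.0123
finger_force: 0.0
clock: 1.1
position: [0.448, 0.1357, 0.2484]
tool_rot: [3.142, 0.0, 2.123]
force: [1.0, 1.6, 0.6]
grip_width: -0.0001
finger_force: 0.0
```

```bash
python3 -m crank '{"linear":[[0.44,-0.94,0],[0.44,-0.94,0],[0.44,-0.94,0],[0.44,-0.94,0],[0.44,-0.94,0]],"delta_rot":[[0,0,0],[0,0,0],[0,0,0],[0,0,0],[0,0,0]],"fingers":[-1,-1,-1,-1,-1]}'
python3 -m crank '{"linear":[[0,0,-0.46],[0,0,-0.46],[0,0,-0.46],[0,0,-0.46],[0,0,-0.46]],"delta_rot":[[0,0,0],[0,0,0],[0,0,0],[0,0,0],[0,0,0]],"fingers":[-1,-1,-1,-1,-1]}'
python3 - <<'E'
from workcell import observe, grab_frame
import cv2,numpy as np
a=grab_frame("side")["image"][200:380,220:420,::-1];b=grab_frame("top")["image"][190:340,235:435,::-1]
cv2.imwrite("pics/c1.png",cv2.resize(np.vstack([a,b]),None,fx=1.8,fy=1.8)); print(observe()["position"])
E
```

```text
clock: 1.6
position: [0.5539, -0.0903, 0.2482]
tool_rot: [-3.141, -0.0, 2.124]
force: [1.9, 1.6, 1.2]
grip_width: -0.0002
finger_force: 0.0
clock: 2.1
position: [0.5538, -0.0885, 0.1339]
tool_rot: [3.142, 0.0, 2.123]
force: [-0.0, -0.1, 0.4]
grip_width: 0.0002
finger_force: 0.0
[ 0.5542581  -0.088368    0.13471211]
```

View pics/c1.png

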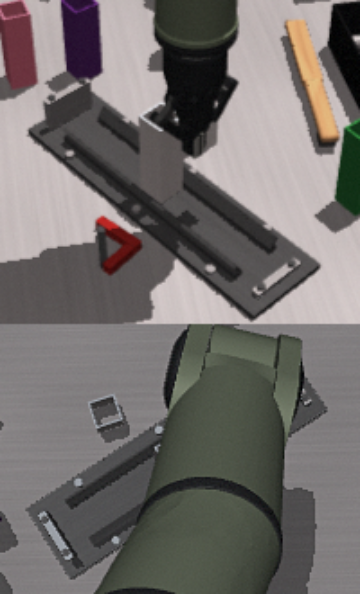

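The side crop shows the shut fingers just behind the upper part of the tube, on the side away from the stop. They are in line with it, about 3 mm off the centre line. Pushing towards the stop now.

```bash
python3 -m crank '{"linear":[[-0.03,0.05,0],[-0.06,0.1,0],[-0.085,0.137,0],[-0.105,0.17,0],[-0.126,0.204,0]],"delta_rot":[[0,0,0],[0,0,0],[0,0,0],[0,0,0],[0,0,0]],"fingers":[-1,-1,-1,-1,-1]}'
python3 -m crank '{"linear":[[-0.016,0.026,0],[-0.032,0.051,0],[-0.032,0.051,0]],"delta_rot":[[0,0,0],[0,0,0],[0,0,0]],"fingers":[-1,-1,-1]}'
python3 - <<'E'
from workcell import observe, grab_frame
import cv2,numpy as np
a=grab_frame("side")["image"][200:380,220:420,::-1]
cv2.imwrite("pics/c2.png",cv2.resize(a,None,fx=3,fy=3)); print(observe()["position"])
E
```

```text
clock: 2.7
position: [0.5216, -0.0364, 0.1335]
tool_rot: [3.141, 0.0, 2.124]
force: [0.2, -0.2, 0.3]
grip_width: -0.0001
finger_force: 0.0
clock: 3.0
position: [0.5136, -0.0237, 0.1333]
tool_rot: [-3.141, -0.0, 2.124]
force: [0.5, -0.6, -0.5]
grip_width: 0.0001
finger_force: 0.0
[ 0.51395404 -0.02430185  0.13334216]
```

View pics/c2.png

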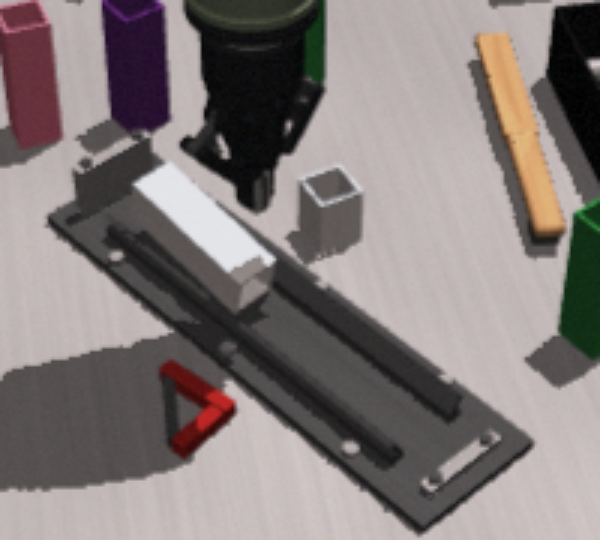

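The tube has tipped and lies in the channel, top end towards the stop. The top edge of its foot end is near (250,267) in the crop, with a gap left at the stop. I'll compute where both ends are.

```bash
cat >>h.py <<'E'
O=np.array([.5231,-.0442]);D=np.array([-.5254,.8509]);N=np.array([-.8509,-.5254])
def rel(q): return np.round([(q[:2]-O)@D,(q[:2]-O)@N],4)
E
python3 - <<'E'
from h import *
for p in[(232,273),(273,262),(134,182),(170,164)]: print(p,rel(onz("side",(219.7+p[0]/3,199.7+p[1]/3),.05)))
print("stop top near edge",[rel(onz("side",(219.7+p[0]/3,199.7+p[1]/3),.06)) for p in[(78,168),(152,136)]])
print("tcp",rel(np.array([.5140,-.0243])))
E
```

```text
(232, 273) [0.0299 0.0166]
(273, 262) [ 0.0172 -0.0157]
(134, 182) [0.1677 0.0052]
(170, 164) [ 0.1651 -0.0317]
stop top near edge [array([0.2039, 0.0352]), array([ 0.1946, -0.0367])]
tcp [ 0.0217 -0.0027]
```

```bash
python3 -m crank '{"linear":[[0.1,-0.16,0],[0.1,-0.16,0],[0.1,-0.16,-0.15],[0.1,-0.16,-0.34],[0.1,-0.16,-0.34]],"delta_rot":[[0,0,0],[0,0,0],[0,0,0],[0,0,0],[0,0,0]],"fingers":[-1,-1,-1,-1,-1]}'
python3 -m crank '{"linear":[[0,0,0],[-0.021,0.034,0],[-0.042,0.068,0],[-0.053,0.085,0],[-0.063,0.102,0]],"delta_rot":[[0,0,0],[0,0,0],[0,0,0],[0,0,0],[0,0,0]],"fingers":[-1,-1,-1,-1,-1]}'
```

```text
clock: 3.55
position: [0.5361, -0.065, 0.0438]
tool_rot: [-3.135, -0.004, 2.123]
force: [-1.7, -0.6, 0.7]
grip_width: 0.0
finger_force: 0.0
clock: 4.05
position: [0.5234, -0.0381, 0.0492]
tool_rot: [3.14, 0.0, 2.124]
force: [1.3, -0.5, 0.1]
grip_width: 0.0003
finger_force: 0.0
```

```bash
python3 -m crank '{"linear":[[-0.015,0.024,0],[-0.03,0.048,0],[-0.045,0.072,0],[-0.06,0.096,0],[-0.073,0.119,0]],"delta_rot":[[0,0,0],[0,0,0],[0,0,0],[0,0,0],[0,0,0]],"fingers":[-1,-1,-1,-1,-1]}'
python3 - <<'E'
from workcell import observe, grab_frame
import cv2,numpy as np
a=grab_frame("side")["image"][220:340,230:380,::-1]
cv2.imwrite("pics/c3.png",cv2.resize(a,None,fx=4,fy=4)); s=observe();print(s["position"],s["force"])
E
```

```text
clock: 4.55
position: [0.505, -0.0091, 0.0484]
tool_rot: [3.141, 0.001, 2.123]
force: [3.6, -2.9, 1.9]
grip_width: 0.0
finger_force: 2.4
[ 0.50444216 -0.00807818  0.04827842] [ 2.5600738  -2.53321133  1.87527202]
```

View pics/c3.png

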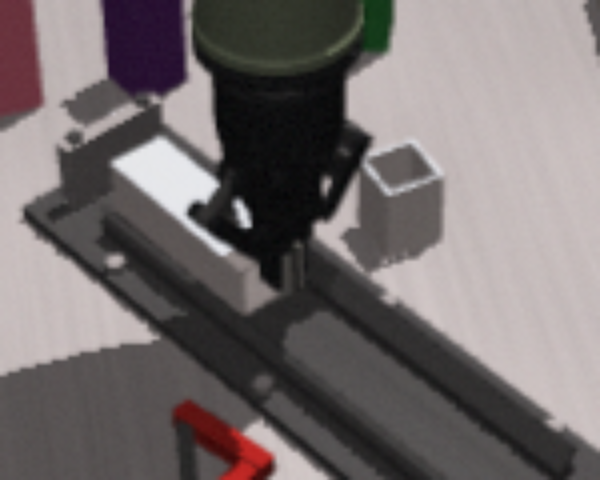

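The tube is straight in the channel with the fingers against its foot end at about (265,285) and a gap of roughly 15–20 mm left to the stop. I'll push on slowly and watch the force.

```bash
python3 -m crank '{"linear":[[-0.008,0.014,0],[-0.017,0.027,0],[-0.023,0.037,0]],"delta_rot":[[0,0,0],[0,0,0],[0,0,0]],"fingers":[-1,-1,-1]}'
python3 -m crank '{"linear":[[-0.005,0.007,0],[-0.005,0.007,0]],"delta_rot":[[0,0,0],[0,0,0]],"fingers":[-1,-1]}'
python3 -m crank '{"linear":[[-0.005,0.007,0],[-0.005,0.007,0]],"delta_rot":[[0,0,0],[0,0,0]],"fingers":[-1,-1]}'
```

```text
clock: 4.9
position: [0.4992, 0.0, 0.0483]
tool_rot: [3.142, 0.0, 2.123]
force: [2.5, -3.8, 2.4]
grip_width: 0.0001
finger_force: 2.4
clock: 5.1
position: [0.4978, 0.002, 0.0483]
tool_rot: [-3.141, -0.0, 2.124]
force: [2.3, -2.4, 1.2]
grip_width: -0.0004
finger_force: 0.8
clock: 5.3
position: [0.4966, 0.0036, 0.0483]
tool_rot: [-3.141, -0.0, 2.124]
force: [1.4, -1.6, 1.9]
grip_width: 0.0003
finger_force: 1.2
```

```bash
python3 -m crank '{"linear":[[-0.004,0.007,0],[-0.004,0.007,0]],"delta_rot":[[0,0,0],[0,0,0]],"fingers":[-1,-1]}' | grep -E "pos|^force"
python3 -m crank '{"linear":[[-0.004,0.007,0],[-0.004,0.007,0]],"delta_rot":[[0,0,0],[0,0,0]],"fingers":[-1,-1]}'| grep -E "pos|^force"
python3 -m crank '{"linear":[[-0.004,0.007,0],[-0.004,0.007,0]],"delta_rot":[[0,0,0],[0,0,0]],"fingers":[-1,-1]}'| grep -E "pos|^force"
```

```text
position: [0.4956, 0.0054, 0.0483]
force: [1.7, -1.5, 1.3]
position: [0.4958, 0.0062, 0.0485]
force: [7.6, -8.6, -1.1]
position: [0.4962, 0.0069, 0.0489]
force: [14.0, -16.8, -2.2]
```

The force jumped to about 22 N with the fingers stalled, so the tube is against the stop. I'll back off, rise clear and check.

```bash
python3 -m crank '{"linear":[[0.02,-0.033,0],[0.07,-0.11,0],[0.07,-0.11,0.2],[0.07,-0.11,0.4],[0.07,-0.11,0.6]],"delta_rot":[[0,0,0],[0,0,0],[0,0,0],[0,0,0],[0,0,0]],"fingers":[-1,-1,-1,-1,-1]}'
python3 -m crank '{"linear":[[0.2,-0.3,0.2],[0.2,-0.3,0.2],[0.2,-0.3,0.2]],"delta_rot":[[0,0,0],[0,0,0],[0,0,0]],"fingers":[-1,-1,-1]}'
python3 - <<'E'
from workcell import observe, grab_frame
import cv2,numpy as np
a=grab_frame("side")["image"][220:340,230:380,::-1];b=grab_frame("top")["image"][240:340,240:390,::-1]
cv2.imwrite("pics/c4.png",cv2.resize(np.vstack([a,b]),None,fx=2.7,fy=2.7,interpolation=cv2.INTER_CUBIC)); s=observe();print(s["position"],s["force"])
E
```

```text
clock: 6.4
position: [0.5103, -0.0189, 0.1996]
tool_rot: [-3.139, -0.001, 2.123]
force: [0.7, 0.4, 0.0]
grip_width: -0.0004
finger_force: 0.0
clock: 6.7
position: [0.5634, -0.0982, 0.2512]
tool_rot: [3.139, 0.004, 2.12]
force: [-1.1, -0.5, -0.5]
grip_width: 0.0002
finger_force: 0.0
[ 0.56112266 -0.09441214  0.24824167] [ 0.32673554 -0.35831695 -1.01773072]
```

View pics/c4.png

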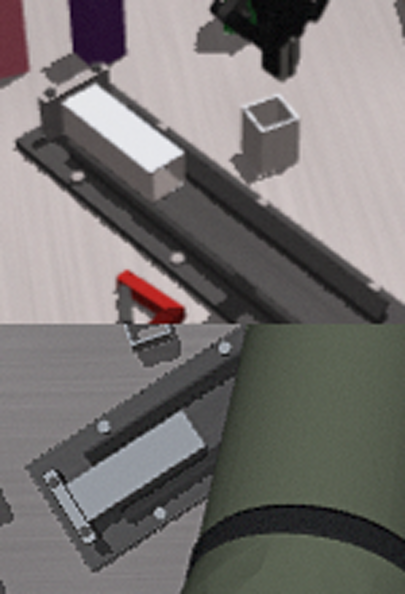

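Both views show the tube flat, straight and against the stop, with the arm clear. In the top crop its foot end runs (188,411) to (208,447). I'll check that numerically, then hand in.

```bash
python3 - <<'E'
from h import *
from workcell import bot
r=rel(onz("top",(239.7+198/2.7,239.7+105/2.7),.05));print(r,"expect 0.069")
if abs(r[0]-.069)<.004: print(bot.job_done())
E
```

```text
[0.0661 0.0035] expect 0.069
the job is handed in; nothing more can be done
None
```

The job is handed in: the tube was tipped towards the stop and pushed along the channel until it butted (push force rose to about 22 N). The last look showed it flat and straight against the plate, its foot end about 3 mm from the expected spot (within pixel error), and the arm clear; the judge's verdict wasn't shown.

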